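# Close up the cement pot

## Task

Close up the cement pot: take the flat-bladed spreader out of the wooden tool block, slide its blade all the way down into the slot in the pot's lid until its black shoulder rests on the slot guide, and let go of it. Then pick up the red snap cap, press it straight down over the pot's white spout until it clicks, and keep pressing firmly so that it squeezes its rubber seal: finish while still pressing the cap down with the fingers. Leave all the other things where they are.

Things in the scene. Friction and masses are not known exactly. Their poses are not given: they have to be found in the camera images.
- pot: the cement pot: white tin with a red band, 130 mm across, in a dark steel ring (143 mm across) screwed to the table; it cannot move. Steel lid at 104 mm height. Origin: centre of its underside, z up. On the lid stand the black slot guide, 36 mm from the middle towards +y, and the white spout, 36 mm towards -y; nothing else rises above the lid
- slot (a point): centre of the slot's mouth on top of the black slot guide (58 x 34 mm), 112 mm above the table. The slot is 37 mm long along the pot's x and 8 mm wide along its y, with a 2 mm chamfer round the mouth; below it the pot is empty down to its floor
- spout (a point): centre of the top of the white spout (a stud), 132 mm above the table. It is 22 mm tall: a 9 mm wide top, a cone widening to a 22 mm bead 7.5 mm lower, below it a 14 mm neck. Round its foot lies a black rubber seal 45 mm across, its top 113 mm above the table; it gives 2.5 mm at most: 1 N at first touch, 12 N fully squeezed
- spreader: glue spreader, standing upright in a slot of the tool block, 90 to 145 g. Origin: centre of the underside of its black shoulder (46 x 22 x 6 mm); z up, x along the blade's width. Steel blade below: 32 (x) by 4 (y) mm, 58 mm long, the last 8 mm thinner. The same after a half turn about z. Home in the pot, its origin lies at slot, x along the pot's x
- handle (a point): middle of the spreader's yellow upright handle, 36 mm above its origin. The handle is 28 mm (x) by 16 mm (y) and reaches from 6 to 66 mm above the origin
- cap: red snap cap standing on the table, open side down, 90 to 150 g. Origin: centre of its lower rim, z up. Skirt and flange 44 mm across up to 27 mm. Spring clips inside: pressed over the spout they push back up to 8 to 16 N with the rim at about 122 mm height, then snap under the bead (the push drops to nothing by 118 mm); the rim meets the seal at 113 mm. Snapped, it stays on
- capgrip (a point): middle of the cap's round ribbed grip, on its axis, 41 mm above its rim. The grip is 27 mm across and reaches from 27 to 55 mm above the rim
- block: dark wooden tool block, 130 (x) by 60 (y) by 70 mm high, fixed. Origin: centre of its underside. The spreader's shoulder rests on its top, 32 mm from the middle towards -x, blade in a slot along x; towards +x are the awl (24 mm from the middle) and a fixed wooden-handled tool (50 mm), both 40 mm tall above the block
- polish: bystander: flat round shoe-polish tin, dark with a red-brown lid, 75 mm across, 24 mm high; leave it alone. Origin: on its underside
- heel: bystander: black rubber heel piece, D-shaped, 71 x 62 x 12 mm; leave it alone. Origin: on its underside
- nailtin: bystander: small open aluminium dish of nails, 60 mm across, 30 mm high; leave it alone. Origin: on its underside
- hammer: bystander: hammer, 250 mm long, lying down; leave it alone. Origin: on its underside
- brush: bystander: wooden shoe brush, 150 x 50 x 40 mm, bristles down; leave it alone. Origin: on its underside
- awl: bystander: awl with a light wooden handle 40 mm tall and 23 mm thick, standing in a hole of the tool block 56 mm from the spreader; leave it alone. Origin: centre of the underside of its handle
Mind the look-alikes: they are no part of the job. Of the things that look like the cap, take the one that is farthest to the robot's right at the start. Leave any turquoise look-alike of the spreader alone.

How it is judged:
On the way, in this order (a step that is already met when the one before it is completed fails the run):
1. the spreader is in the pot's slot down to its shoulder, upright and let go (horizontal distance between spreader and slot below 0.006 m and z of spreader in the frame of pot between 0.108 and 0.1155 m and angle between spreader's own z axis and vertical below 0.12 rad and contact force between the fingers and spreader below 0.1 N), for 0.2 s.
2. the cap has clicked onto the spout (horizontal distance between cap and spout below 0.004 m and z of cap in the frame of pot below 0.1145 m and angle between cap's own z axis and vertical below 0.12 rad), for 0.2 s.
At the end, for the whole second after the job is handed in: Spreader in the slot, shoulder on the guide (within 6 mm sideways, 3.5 mm in height, 0.12 rad of upright), not touched by the fingers; cap snapped on the spout (within 4 mm of its axis, 0.12 rad of upright, rim under 114.5 mm) and still pressed onto the pot by the fingers with over 5 N (all of step 1 and all of step 2 and contact force between cap and pot above 5 N and contact force between the fingers and cap above 1 N); the arm keeps its last pose, push and grip.
It fails at once if another thing (polish tin, rubber heel, nail dish, hammer, brush or awl) is shifted by more than 30 mm (distance of any of polish, heel, nailtin, hammer, brush, awl from where it was at the start of the episode above 0.03 m).
It also fails if it takes over 72 s, if anything falls off the work surface, if the arm or the gripper's body presses on something with over 40 N, if the wrist force passes 120 N, or if a joint passes its speed limit or range.

## Robot

A 6-joint arm with a two-finger parallel gripper is mounted at the origin on the work surface. World frame = base frame: x ahead of the robot, y to its left, z up, the work surface at z = 0. Lengths are in m, angles in rad, forces in N, time in s.
With the tool pointing down it reaches from about 0.225 to 0.725 m from the base axis. Payload 3.1 kg.
Tool frame: the origin (TCP) lies midway between the tips of the shut fingers; the grasp point (between the pads) lies manip.pinch_z behind it (manip.pinch_z is the distance from the TCP to the grasp point, in m); z points along the fingers, y is the direction in which the jaws open and shut (so a half turn about z gives the same grasp; the last joint's range is limited). The gripper opens to 85 mm and grips with 20 to 120 N. Pads are 22 mm wide; open, the fingers measure 114 mm over their backs; the gripper's body (76 mm by 85 mm) begins 54 mm behind the grasp point. The pads swing forward as they close: fully open they stand 13 mm farther back than shut.
Start: joints at [1.017, 0.048, 0.099, 1.622, 0, 1.443], TCP at [0.217, 0.478, 0.231] pointing down, gripper open.
Joint ranges: [-2.91, 2.91], [-0.99, 1.94], [-1.21, 1.42], [-2.12, 2.29], [-1.49, 1.47], [-3.14, 3.14]. Speed limits (rad/s): [2.79, 2.79, 3.14, 3.14, 3.14, 3.14].

## Interface

Orientations are given as a unit quaternion [x, y, z, w].
In Python, from workcell import manip gives the robot as it stands.
- The arm moves only by the shell command python3 -m handwheel 'ROWS'. ROWS is a JSON object of lists of equal length, an entry for each row: "delta_pos": the shift along the tool's x, y, z in m, a list of three; "rot": the turn, a rotation vector about the tool's x, y, z in rad, a list of three; "jaw": the closure in counts, from 0 (fully open) to 255 (shut). In form: {"delta_pos": [[x, y, z], ...], "rot": [[ax, ay, az], ...], "jaw": [jaw, ...]}. A call has 1 to 10 rows; each row is the pose to reach, as a shift and turn from the pose commanded when the call began, along the tool's axes at that moment; what a row does not reach only later rows make up. A row lasts 1/8 s, in which the tool goes at most 62.5 mm and 10.7 degrees, less where a joint would pass 70% of its speed; a pose out of reach is approached as far as the arm can. A call with a gripper value outside its range is refused whole. The fingers move at their own pace and stop on an object; the grip force is fixed at half the most. Time passes only in rows, so rows that repeat a pose let the fingers close. It gives the time, the measured TCP pose, the force and the opening at its end, in the units of the state.
- manip.sense(): the state, without advancing time (a new reading comes with each control period).
- manip.snapshot(name): name is "scene" or "top"; returns the picture (384x512x3 uint8, red, green, blue); there is no depth.
- manip.get_calibration(name): a dict with "fovy" (degrees; the focal length in pixels is half the picture's height over the tangent of half this angle, whatever the lens; pixels are square), "cx", "cy" (the principal point, pixels), "k1" (the pictures are not rectified: a ray, as slopes to the right and down, at radius r is drawn at 1 + k1 r^2 times it, then the intrinsics apply), "T" (4x4, takes a point from camera to world coordinates). Camera axes: x right, y down, z forward; pixel columns grow to the right and rows downward; lengths in m; the calibration is good to about 2 mm. A picture is of the moment at which its call begins. get_calibration takes no time and is no camera call.
- manip.sign_off(): hands the job in, once; it reports no verdict.
The state is a dict: "t": time; "qpos": joint angles; "joint_vel": joint speeds; "joint_efforts": joint torques, N m; "tool_pos": TCP position; "orientation": TCP orientation; "ft_force": force on the tool from outside, world axes, zero at the start; "torque": the same for the moment, N m; "finger_gap": opening from 0.0 (shut) to 1.0 (fully open).
Only numpy, scipy, OpenCV 4.12 (cv2) and the standard library are available. Lean on these libraries where they do the work, as an engineer would, in place of code of your own. Each camera call takes 0.05 s, during which the arm holds its last target.

## Working session

There is one attempt and no reset: what is moved stays moved. The work goes in short steps, Python scripts to look and compute and a shell command to move; the robot and the scene stay as the last step left them, time stands still between calls to the robot, and variables do not carry over. Pictures are saved under pics/ and viewed, and the job is handed in when it is done.

```bash
mkdir -p pics; ls; python3 - <<'E'
from workcell import manip
import cv2,numpy as np
for n in("scene","top"):
    im=manip.snapshot(n); cv2.imwrite(f"pics/{n}0.png",im[:,:,::-1])
    c=manip.get_calibration(n); print(n,{k:np.round(v,4).tolist() for k,v in c.items()})
print(manip.sense(), manip.pinch_z)
E
```

```text
pics
scene {'fovy': 55.6464, 'cx': 259.3753, 'cy': 192.7796, 'k1': -0.1006, 'T': [[0.3895, 0.6319, -0.6701, 1.2948], [0.921, -0.2584, 0.2917, -0.3201], [0.0112, -0.7307, -0.6826, 0.8387], [0.0, 0.0, 0.0, 1.0]]}
top {'fovy': 56.2205, 'cx': 256.2089, 'cy': 188.1108, 'k1': 0.0371, 'T': [[-0.0269, -0.984, 0.1762, 0.4081], [-0.9995, 0.029, 0.009, -0.022], [-0.0139, -0.1759, -0.9843, 0.9932], [0.0, 0.0, 0.0, 1.0]]}
{'t': 0.1, 'qpos': array([ 1.01718380e+00,  4.87069775e-02,  9.77556953e-02,  1.62198636e+00,
       -1.16300862e-05,  1.44301300e+00]), 'joint_vel': array([ 0.00014275, -0.00010051,  0.00295038,  0.00085962,  0.00271273,
        0.0014246 ]), 'joint_efforts': array([ 1.74518951e-03, -3.39851868e+01,  3.20935428e+01,  1.58188795e-02,
       -2.24035434e-04,  3.89400657e-05]), 'tool_pos': array([0.21658313, 0.47764549, 0.23021904]), 'orientation': array([ 2.11309453e-01,  9.77418625e-01, -1.01106153e-03, -3.52274231e-04]), 'ft_force': array([ 0.50841211, -0.09050486,  0.25944546]), 'torque': array([ 0.01430054, -0.00888432, -0.0280579 ]), 'finger_gap': 0.9991747060233623} 0.0187
```

View pics/scene0.png

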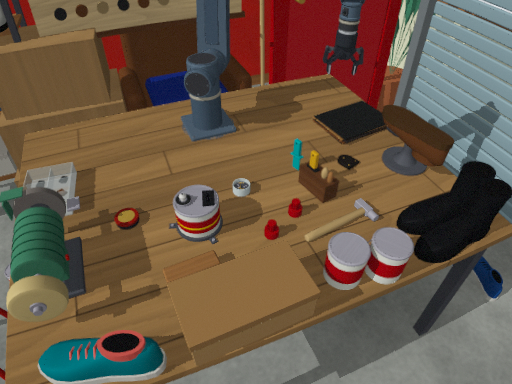

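View pics/top0.png

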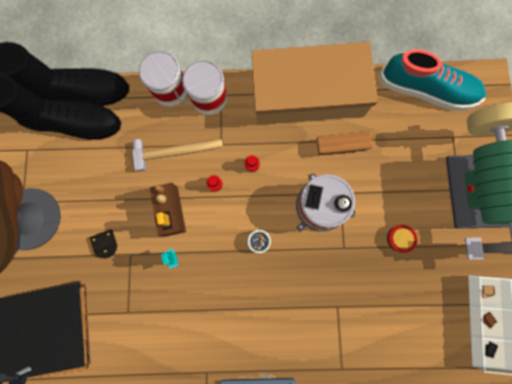

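The two cap candidates are at top (214,183) and (252,163). The robot's right is −y, which is image-right in the top view, so (252,163) is the cap; it shows at scene (271,229). The yellow spreader in the block is at top (162,219) and the turquoise look-alike at (170,259). I'll enlarge both areas to confirm.

```bash
cat > h.py <<'E'
import numpy as np, cv2
from workcell import manip
def K(c):
    f=192/np.tan(np.radians(c['fovy'])/2); return f
def ray(n,u,v):
    c=manip.get_calibration(n); f=K(c); d=np.array([(u-c['cx'])/f,(v-c['cy'])/f]); s=d.copy()
    for _ in range(20): s=d/(1+c['k1']*(s@s))
    T=np.array(c['T']); return T[:3,3],T[:3,:3]@np.array([s[0],s[1],1])
def at(n,u,v,z):
    o,d=ray(n,u,v); return o+d*(z-o[2])/d[2]
def proj(n,P):
    c=manip.get_calibration(n); T=np.array(c['T']); p=T[:3,:3].T@(np.asarray(P,float)-T[:3,3]); s=p[:2]/p[2]; s=s*(1+c['k1']*(s@s)); f=K(c); return np.array([c['cx'],c['cy']])+f*s
def tri(a,b):
    (o1,d1),(o2,d2)=ray('scene',*a),ray('top',*b)
    A=np.stack([d1,-d2],1); t=np.linalg.lstsq(A,o2-o1,rcond=None)[0]
    p,q=o1+t[0]*d1,o2+t[1]*d2; return (p+q)/2,np.linalg.norm(p-q)
E
python3 - <<'E'
import cv2,numpy as np
t=cv2.imread('pics/top0.png');s=cv2.imread('pics/scene0.png')
f=lambda im,x,y,w,h,k:cv2.resize(im[y:y+h,x:x+w],None,fx=k,fy=k,interpolation=cv2.INTER_CUBIC)
a=f(t,140,145,130,130,3);b=f(t,290,165,78,78,5)
c=f(s,255,125,130,130,3);d=f(s,165,175,78,78,5)
o=np.vstack([np.hstack([a,cv2.resize(b,(390,390))]),])
cv2.imwrite('pics/c_top.png',o);cv2.imwrite('pics/c_scene.png',np.hstack([c,d]))
E
```

```text
(no output)
```

View pics/c_top.png

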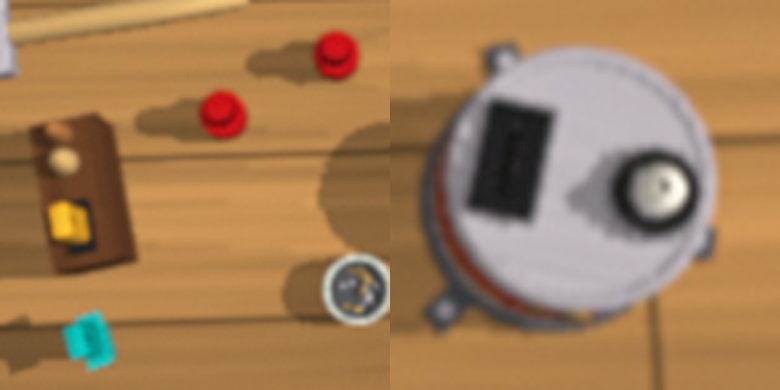

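View pics/c_scene.png

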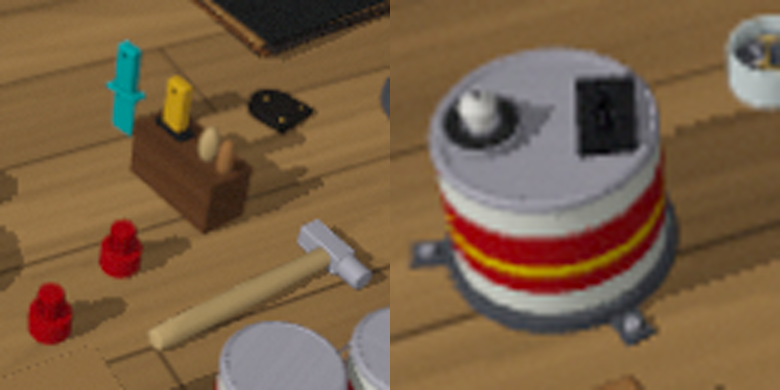

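The crops confirm it. The right-hand cap is top (252,163) / scene (271,229), standing free. The spreader is the yellow one in the block next to the awl, and the guide and spout are on the pot lid. Next I'll fit silhouettes in both views.

```bash
cat > fit.py <<'E'
from h import *
from scipy.optimize import minimize
def cyl(r,z0,z1,n=48):
    a=np.linspace(0,2*np.pi,n,endpoint=False); return np.array([[r*np.cos(t),r*np.sin(t),z] for z in(z0,z1) for t in a])
def box(x,y,z0,z1,ox=0,oy=0): return np.array([[ox+i*x/2,oy+j*y/2,z] for i in(-1,1) for j in(-1,1) for z in(z0,z1)])
def place(P,x,y,th,z=0):
    c,s=np.cos(th),np.sin(th); return P@np.array([[c,s,0],[-s,c,0],[0,0,1]])+[x,y,z]
S=8
def render(n,hulls,roi):
    x0,y0,w,h=roi; m=np.zeros((h*S,w*S),np.uint8)
    for P in hulls:
        q=np.array([proj(n,p) for p in P]); q=(q-[x0,y0]+.5)*S-.5
        hl=cv2.convexHull(q.astype(np.float32)); cv2.fillPoly(m,[np.round(hl*16).astype(np.int32)],1,shift=4)
    m=cv2.resize(m.astype(np.float32),(w,h),interpolation=cv2.INTER_AREA)
    return cv2.GaussianBlur(m,(0,0),1.0)
def fit(parts,masks,x0,step,views=('top','scene')):
    tg={n:(cv2.GaussianBlur(masks[n][0].astype(np.float32),(0,0),1.0),masks[n][1]) for n in views}
    def cost(p):
        return sum(((render(n,parts(p),tg[n][1])-tg[n][0])**2).sum() for n in views)
    sx=np.array([x0]+[np.array(x0)+np.eye(len(x0))[i]*step[i] for i in range(len(x0))])
    r=minimize(cost,x0,method='Nelder-Mead',options=dict(initial_simplex=sx,xatol=1e-4,fatol=1e-3,maxiter=250)); return r.x,r.fun
E
python3 - <<'E'
from fit import *
I={n:cv2.imread(f'pics/{n}0.png') for n in('top','scene')}
def hsv(n,roi): x,y,w,h=roi; return cv2.cvtColor(I[n][y:y+h,x:x+w],cv2.COLOR_BGR2HSV).astype(int)
def msk(fn,rois): return {n:(fn(hsv(n,rois[n])),rois[n]) for n in rois}
# rough
print('cap',at('top',252,163,.03),at('scene',271,229,.03)); print('handle',at('top',162,219,.12),at('scene',314,158,.11))
red=lambda H:((H[...,0]<8)|(H[...,0]>172))&(H[...,1]>170)&(H[...,2]>60)
m=msk(red,dict(top=(238,150,28,28),scene=(258,214,28,30)))
capP=[cyl(.022,0,.027),cyl(.0135,.027,.055)]
g=at('top',252,163,.03)[:2]
for v in(('top','scene'),('top',),('scene',)): print('cap',v,fit(lambda p:[place(P,p[0],p[1],0) for P in capP],m,list(g),[.01,.01],v))
yel=lambda H:(H[...,0]>18)&(H[...,0]<32)&(H[...,1]>190)&(H[...,2]>90)
m=msk(yel,dict(top=(150,207,26,26),scene=(304,146,20,26)))
for n in m: print(n,m[n][0].sum())
g=at('top',162,219,.12)[:2]
hp=box(.028,.016,.076,.136)
for v in(('top','scene'),('top',),('scene',)):
  print('handle',v,[ (np.round(r[0],4),round(float(r[1]),2)) for r in [fit(lambda p:[place(hp,*p)],m,[g[0],g[1],t0],[.01,.01,.3],v) for t0 in(-.2,1.4)]])
drk=lambda H:H[...,2]<60
m=msk(drk,dict(top=(302,180,23,32),scene=(198,187,22,22)))
gp=box(.058,.034,.104,.112)
g=at('top',314,196,.11)[:2]
for v in(('top','scene'),('top',),('scene',)):
  print('guide',v,[ (np.round(r[0],4),round(float(r[1]),2)) for r in [fit(lambda p:[place(gp,*p)],m,[g[0],g[1],t0],[.005,.005,.2],v) for t0 in(0,.3)]])
sp=[cyl(.0225,.104,.113),cyl(.011,.12,.1245),cyl(.0045,.131,.132),]
def sm(n,roi):
    H=hsv(n,roi); return H
for n,roi in dict(top=(330,190,26,26),scene=(170,186,26,24)).items(): print(n); print(hsv(n,roi)[...,2])
E
```

```text
cap [ 0.65115482 -0.00349704  0.03      ] [ 0.657952   -0.00374723  0.03      ]
handle [0.49483052 0.21717125 0.12      ] [0.49313361 0.22291392 0.11      ]Traceback (most recent call last):
  File "<stdin>", line 11, in <module>
  File "fit.py", line 21, in fit
    r=minimize(cost,x0,method='Nelder-Mead',options=dict(initial_simplex=sx,xatol=1e-4,fatol=1e-3,maxiter=250)); return r.x,r.fun
    res = _minimize_neldermead(fun, x0, args, callback, bounds=bounds,
                               **options)
    fxr = func(xr)
    fx = function(np.copy(x), *(wrapper_args + args))
  File "fit.py", line 19, in cost
    return sum(((render(n,parts(p),tg[n][1])-tg[n][0])**2).sum() for n in views)
  File "fit.py", line 19, in <genexpr>
    return sum(((render(n,parts(p),tg[n][1])-tg[n][0])**2).sum() for n in views)
                 ~~~~~~^^^^^^^^^^^^^^^^^^^^^
  File "fit.py", line 12, in render
    q=np.array([proj(n,p) for p in P]); q=(q-[x0,y0]+.5)*S-.5
                ~~~~^^^^^
  File "h.py", line 12, in proj
    c=manip.get_calibration(n); T=np.array(c['T']); p=T[:3,:3].T@(np.asarray(P,float)-T[:3,3]); s=p[:2]/p[2]; s=s*(1+c['k1']*(s@s)); f=K(c); return np.array([c['cx'],c['cy']])+f*s
ValueError: time passes only in moves, steps and waits
```

```bash
sed -i 's/^def K/CAL={n:manip.get_calibration(n) for n in ("scene","top")}\ndef K/; s/manip.get_calibration(n);/G(n);/' h.py; sed -i 's/c=manip.get_calibration(n)/c=CAL[n]/; s/G(n)/CAL[n]/' h.py
cat >> h.py <<'E'
def projv(n,P):
    c=CAL[n]; T=np.array(c['T']); p=(np.asarray(P)-T[:3,3])@T[:3,:3]; s=p[:,:2]/p[:,2:]; s=s*(1+c['k1']*(s**2).sum(1,keepdims=True)); return np.array([c['cx'],c['cy']])+K(c)*s
E
sed -i 's/q=np.array(\[proj(n,p) for p in P\])/q=projv(n,P)/' fit.py
cat > m1.py <<'E'
from fit import *
I={n:cv2.imread(f'pics/{n}0.png') for n in('top','scene')}
def hsv(n,roi): x,y,w,h=roi; return cv2.cvtColor(I[n][y:y+h,x:x+w],cv2.COLOR_BGR2HSV).astype(int)
def msk(fn,rois): return {n:(fn(hsv(n,rois[n])),rois[n]) for n in rois}
red=lambda H:((H[...,0]<8)|(H[...,0]>172))&(H[...,1]>170)&(H[...,2]>60)
yel=lambda H:(H[...,0]>18)&(H[...,0]<32)&(H[...,1]>190)&(H[...,2]>90)
drk=lambda H:H[...,2]<60
VV=(('top','scene'),('top',),('scene',))
E
python3 - <<'E'
from m1 import *
m=msk(red,dict(top=(238,150,28,28),scene=(258,214,28,30)))
capP=[cyl(.022,0,.027),cyl(.0135,.027,.055)]
g=at('top',252,163,.03)[:2]
for v in VV: print('cap',v,fit(lambda p:[place(P,p[0],p[1],0) for P in capP],m,list(g),[.01,.01],v))
m=msk(yel,dict(top=(150,207,26,26),scene=(304,146,20,26)))
for n in m: print(n,m[n][0].sum())
g=at('top',162,219,.12)[:2]
hp=box(.028,.016,.076,.136)
for v in VV:
  print('handle',v,[ (np.round(r[0],4),round(float(r[1]),2)) for r in [fit(lambda p:[place(hp,*p)],m,[g[0],g[1],t0],[.01,.01,.3],v) for t0 in(-.2,1.4)]])
m=msk(drk,dict(top=(302,180,23,32),scene=(198,187,22,22)))
gp=box(.058,.034,.104,.112)
g=at('top',314,196,.11)[:2]
for v in VV:
  print('guide',v,[ (np.round(r[0],4),round(float(r[1]),2)) for r in [fit(lambda p:[place(gp,*p)],m,[g[0],g[1],t0],[.005,.005,.2],v) for t0 in(0,.3)]])
for n,roi in dict(top=(330,190,26,26),scene=(170,186,26,24)).items(): print(n); print(hsv(n,roi)[...,2])
E
```

```text
cap ('top', 'scene') (array([ 0.65422007, -0.00150553]), np.float64(8.558759689331055))
cap ('top',) (array([ 0.65502753, -0.00188418]), np.float64(5.251344680786133))
cap ('scene',) (array([ 6.53090645e-01, -4.10012030e-04]), np.float64(1.6827665567398071))
top 147
scene 138
handle ('top', 'scene') [(array([ 0.4965,  0.2195, -0.0298]), 8.34), (array([0.4964, 0.2199, 2.3073]), 30.19)]
handle ('top',) [(array([0.4964, 0.219 , 0.1562]), 3.17), (array([0.4963, 0.219 , 3.3217]), 3.07)]
handle ('scene',) [(array([ 0.494 ,  0.2216, -0.1234]), 2.3), (array([0.4941, 0.2215, 0.975 ]), 3.7)]
guide ('top', 'scene') [(array([ 0.541 , -0.1551, -0.2427]), 36.1), (array([ 0.541 , -0.155 , -0.2411]), 35.75)]
guide ('top',) [(array([ 0.5415, -0.1563, -0.2721]), 31.55), (array([ 0.541 , -0.1551, -0.2803]), 30.39)]
guide ('scene',) [(array([ 0.5405, -0.154 , -0.2339]), 3.83), (array([ 0.5402, -0.154 , -0.2533]), 3.68)]
top
[[192 192 193 193 193 192 192 193 191 191 191 191 192 192 192 191 193 189
  178 162 168 190 201 200 197 197]
 [191 192 193 192 193 193 193 192 191 191 191 191 191 191 191 192 191 191
[... 4575 characters left out ...]
33  31  78
  108 102  91 100 103 146 148 149]
 [100  95 111 137 145 126 136 145 129  80  58  50  37  45  76  83 111  99
  101  92  97 136 138 145 148 145]
 [114 123 127 149 152 122 130 147 143 142 141 137 132 127 110 104 106 101
  101 133 139 146 147 146 147 146]
 [131 134 133 144 150 139 122 138 146 141 135 135 130 132 127 120 136 139
  139 146 146 148 147 147 148 149]
 [134 133 132 132 155 150 119 136 146 147 143 144 142 141 143 142 149 149
  147 148 147 149 148 148 148 147]
 [133 132 132 132 149 164 143 139 145 148 147 147 146 148 147 148 147 147
  147 147 148 147 147 148 147 147]
 [134 133 134 133 142 157 159 146 142 145 149 148 146 145 147 148 149 148
  148 148 148 147 148 146 147 148]]
```

```bash
python3 - <<'E'
from m1 import *
# guide soft
rois=dict(top=(303,181,22,32),scene=(199,187,20,22))
m={n:(np.clip((b-hsv(n,rois[n])[...,2])/(b-35),0,1),rois[n]) for n,b in(('top',190),('scene',147))}
for n in m: print(n); print(np.round(m[n][0]*9).astype(int))
gp=box(.058,.034,.104,.112)
for v in VV:
  r=fit(lambda p:[place(gp,*p)],m,[.541,-.155,-.24],[.005,.005,.1],v); print('guide',v,np.round(r[0],4),r[1])
# seal, fill
rois=dict(top=(330,190,26,26),scene=(170,186,26,24)); m={}
for n,t in(('top',95),('scene',80)):
    d=(hsv(n,rois[n])[...,2]<t).astype(np.uint8)
    cs,_=cv2.findContours(d,cv2.RETR_EXTERNAL,cv2.CHAIN_APPROX_NONE); c=max(cs,key=cv2.contourArea); d=cv2.drawContours(d*0,[cv2.convexHull(c)],-1,1,-1); m[n]=(d,rois[n]); print(d.sum())
for v in VV:
  r=fit(lambda p:[place(cyl(.0225,.109,.113),p[0],p[1],0)],m,[.53,-.22],[.005,.005],v); print('seal',v,np.round(r[0],4),r[1])
# block
rois=dict(top=(145,176,46,66),scene=(292,150,52,56))
for n in rois:
    H=hsv(n,rois[n]); 
br=lambda H:(H[...,2]<125)&(H[...,0]<14)
m=msk(br,rois)
cv2.imwrite('pics/bm.png',np.hstack([cv2.resize(m[n][0].astype(np.uint8)*255,(300,330),interpolation=0) for n in rois]+[cv2.resize(I[n][rois[n][1]:rois[n][1]+rois[n][3],rois[n][0]:rois[n][0]+rois[n][2]],(300,330)) for n in()]))
E
```

```text
top
[[1 1 1 1 1 2 2 2 0 0 0 0 0 0 0 0 0 0 0 0 0 0]
 [1 1 2 2 2 2 2 1 0 0 0 0 0 0 0 0 0 0 0 0 0 0]
 [2 2 3 3 3 2 1 1 1 1 0 0 0 0 0 0 0 0 0 0 0 0]
 [3 4 4 4 3 2 2 3 3 3 2 2 1 1 0 0 0 0 0 0 0 0]
 [4 5 5 4 3 3 4 6 7 6 6 5 4 3 2 2 2 1 1 0 0 0]
 [5 5 4 4 3 4 6 8 9 9 9 8 7 6 6 5 4 4 3 2 1 0]
 [5 5 4 3 3 4 7 9 9 9 9 9 9 9 9 8 8 7 6 4 2 0]
 [5 4 2 3 3 5 7 9 9 9 9 9 9 9 9 9 9 9 8 5 2 0]
 [5 2 2 2 4 5 7 9 9 9 9 9 9 9 9 9 9 9 8 5 2 0]
 [4 1 1 2 4 5 8 9 9 9 9 9 9 9 9 9 9 9 7 4 1 0]
 [3 1 1 2 4 6 8 9 9 9 9 9 9 9 9 9 9 9 7 3 1 0]
 [3 2 2 3 4 7 9 9 9 9 9 9 9 9 9 9 9 9 6 3 0 0]
 [3 2 3 3 5 7 9 9 9 9 9 9 9 9 9 9 9 8 5 2 0 0]
 [2 2 3 4 5 8 9 9 9 9 9 9 9 9 9 9 9 7 4 1 0 0]
 [2 2 3 4 6 8 9 9 9 9 9 9 9 9 9 9 9 7 4 1 0 0]
 [2 2 3 4 6 8 9 9 9 9 9 9 9 9 9 9 9 7 3 1 0 0]
 [2 3 3 4 7 9 9 9 9 9 9 9 9 9 9 9 8 6 3 0 0 0]
 [3 3 4 5 7 9 9 9 9 9 9 9 9 9 9 9 8 5 2 0 0 0]
 [3 3 4 5 8 9 9 9 9 9 9 9 9 9 9 9 8 4 1 0 0 0]
 [3 3 4 6 8 9 9 9 9 9 9 9 9 9 9 9 7 4 1 0 0 0]
 [3 3 4 7 9 9 9 9 9 9 9 9 9 9 9 9 7 3 1 0 0 0]
 [3 4 5 7 9 9 9 9 9 9 9 9 9 9 9 8 6 3 1 0 0 0]
 [4 4 5 8 9 9 9 9 9 9 9 9 9 9 9 8 5 2 0 0 0 0]
 [4 4 6 8 9 9 9
[... 1020 characters left out ...]
 0 0 4 9 9 9 9 9 9 9 9 9 9 9 6 3 3 2 4]
 [0 0 0 4 9 9 9 9 9 9 9 9 9 9 9 6 3 3 3 5]
 [0 0 0 4 9 9 9 9 9 9 9 9 9 9 9 7 3 3 3 4]
 [0 0 0 4 9 9 9 9 9 9 9 9 9 9 9 7 0 2 4 4]
 [0 0 0 4 9 9 9 9 9 9 8 8 5 5 5 1 1 3 5 4]
 [0 0 0 1 5 3 3 1 1 1 1 1 1 1 1 0 2 4 4 4]
 [0 0 0 0 1 0 0 0 0 0 0 0 0 0 0 2 4 4 3 4]
 [0 0 0 0 0 0 0 0 0 0 0 0 0 0 1 3 4 3 3 4]]
guide ('top', 'scene') [ 0.5408 -0.1539 -0.2736] 19.378971099853516
guide ('top',) [ 0.5412 -0.1544 -0.2666] 10.406875610351562
guide ('scene',) [ 0.5403 -0.1533 -0.2865] 7.979574203491211
247
123
seal ('top', 'scene') [ 0.5224 -0.2243] 11.443096160888672
seal ('top',) [ 0.5226 -0.2247] 3.8467631340026855
seal ('scene',) [ 0.5219 -0.2228] 6.481382369995117
```

View pics/bm.png

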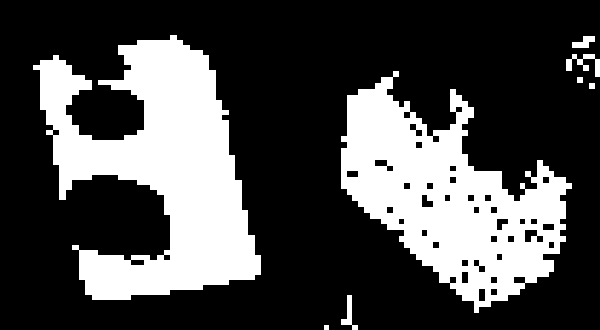

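```bash
python3 - <<'E'
from m1 import *
rois=dict(top=(145,176,46,66),scene=(292,150,52,56))
br=lambda H:((H[...,2]<125)&(H[...,0]<14)).astype(np.uint8)
m={}
for n in rois:
    d=cv2.morphologyEx(br(hsv(n,rois[n])),cv2.MORPH_CLOSE,np.ones((3,3),np.uint8))
    k,l,s,_=cv2.connectedComponentsWithStats(d); d=(l==1+np.argmax(s[1:,4])); m[n]=(d.astype(np.float32),rois[n])
def tools(p): return [place(P,*p) for P in(box(.052,.028,.065,.140,-.032,0),cyl(.016,.065,.118)+[.024,0,0],cyl(.016,.065,.118)+[.05,0,0])]
B=box(.13,.06,0,.07)
def cost(p,v):
    c=0
    for n in v:
        w=1-(render(n,tools(p),rois[n])>.3); w2=w
        c+=(w*(render(n,[place(B,*p)],rois[n])-cv2.GaussianBlur(m[n][0],(0,0),1.))**2).sum()
    return c
from scipy.optimize import minimize
for v in VV:
  for th in(-1.4,1.8):
    # handle at -x side
    x0=np.array([.4965+.032*np.cos(th),.2195+.032*np.sin(th),th])
    sx=np.vstack([x0,x0+[.01,0,0],x0+[0,.01,0],x0+[0,0,.15]])
    r=minimize(cost,x0,(v,),method='Nelder-Mead',options=dict(initial_simplex=sx,xatol=1e-4,fatol=1e-3)); x=r.x
    print(v,np.round(x,4),round(r.fun,2),'spreader',np.round(x[:2]-.032*np.array([np.cos(x[2]),np.sin(x[2])]),4))
E
```

```text
('top', 'scene') [ 0.5021  0.1858 -1.5725] 998.45 spreader [0.5021 0.2178]
('top', 'scene') [0.5276 0.2279 0.1777] 35.45 spreader [0.4961 0.2223]
('top',) [ 0.5277  0.2071 -0.6356] 355.08 spreader [0.502  0.2261]
('top',) [0.494  0.2568 1.7677] 496.37 spreader [0.5003 0.2254]
('scene',) [ 0.5238  0.2296 -2.9709] 3.84 spreader [0.5553 0.235 ]
('scene',) [0.5236 0.2296 0.1625] 3.54 spreader [0.4921 0.2244]
```

```bash
cat > blk.py <<'E'
from m1 import *
rois=dict(top=(145,176,46,66),scene=(292,150,52,56))
br=lambda H:((H[...,2]<125)&(H[...,0]<14)).astype(np.uint8)
m={}
for n in rois:
    d=cv2.morphologyEx(br(hsv(n,rois[n])),cv2.MORPH_CLOSE,np.ones((3,3),np.uint8))
    k,l,s,_=cv2.connectedComponentsWithStats(d); d=(l==1+np.argmax(s[1:,4])); m[n]=(d.astype(np.float32),rois[n])
def tools(p): return [place(P,*p) for P in(box(.052,.028,.065,.140,-.032,0),cyl(.016,.065,.118)+[.024,0,0],cyl(.016,.065,.118)+[.05,0,0])]
B=box(.13,.06,0,.07)
def cost(p,v):
    c=0
    for n in v:
        w=1-(render(n,tools(p),rois[n])>.3)
        c+=(w*(render(n,[place(B,*p)],rois[n])-cv2.GaussianBlur(m[n][0],(0,0),1.))**2).sum()
    return c
for v in VV:
    x0=np.array([.5276,.226,.17])
    sx=np.vstack([x0,x0+[.01,0,0],x0+[0,.01,0],x0+[0,0,.1]])
    r=minimize(cost,x0,(v,),method='Nelder-Mead',options=dict(initial_simplex=sx,xatol=1e-4,fatol=1e-3)); x=r.x
    print(v,np.round(x,4),round(r.fun,2),'spreader',np.round(x[:2]-.032*np.array([np.cos(x[2]),np.sin(x[2])]),4))
b=x
mm=msk(yel,dict(top=(150,207,26,26),scene=(304,146,20,26)))
hp=box(.028,.016,.076,.136)
for t in(.15,.17):
 for v in VV:
  r=fit(lambda p:[place(hp,p[0],p[1],t)],mm,[.4965,.2195],[.005,.005],v); print('handle',t,v,np.round(r[0],4),r[1])
def ov(n,r,parts,f,k):
    x,y,w,h=r; im=cv2.resize(I[n][y:y+h,x:x+w],None,fx=k,fy=k,interpolation=cv2.INTER_CUBIC)
    for P,c in parts:
        q=(projv(n,P)-[x,y]+.5)*k-.5; cv2.polylines(im,[np.round(cv2.convexHull(q.astype(np.float32))).astype(int)],True,c,1)
    return im
X=[(place(B,.526,.2275,.165),(255,255,0)),(place(hp,.4955,.2205,.165),(255,0,255)),(place(cyl(.022,0,.027),.654,-.0015,0),(0,255,0)),(place(cyl(.0135,.027,.055),.654,-.0015,0),(0,255,0))]
G=[(place(box(.058,.034,.104,.112),.5408,-.154,-.265),(0,255,0)),(place(cyl(.0225,.113,.113),.5224,-.2240,0),(0,255,0)),(place(cyl(.0045,.132,.132),.5224,-.2240,0),(255,0,255))]
cv2.imwrite('pics/ov.png',np.vstack([np.hstack([ov('top',(145,176,60,60),X,0,5),ov('top',(295,170,60,60),G,0,5)]),np.hstack([ov('scene',(290,145,60,60),X,0,5),ov('scene',(165,180,60,60),G,0,5)])]))
E
python3 blk.py
```

```text
('top', 'scene') [0.5275 0.2278 0.1875] 36.02 spreader [0.4961 0.2218]
('top',) [0.5295 0.2282 0.1875] 21.43 spreader [0.498  0.2222]
('scene',) [0.5241 0.2296 0.1644] 3.84 spreader [0.4925 0.2244]
handle 0.15 ('top', 'scene') [0.4965 0.2195] 9.012009620666504
handle 0.15 ('top',) [0.4965 0.2191] 3.34110951423645
handle 0.15 ('scene',) [0.4953 0.2211] 4.1775126457214355
handle 0.17 ('top', 'scene') [0.4966 0.2195] 9.217432022094727
handle 0.17 ('top',) [0.4966 0.2192] 3.2407681941986084
handle 0.17 ('scene',) [0.4946 0.2216] 4.234792709350586
```

View pics/ov.png

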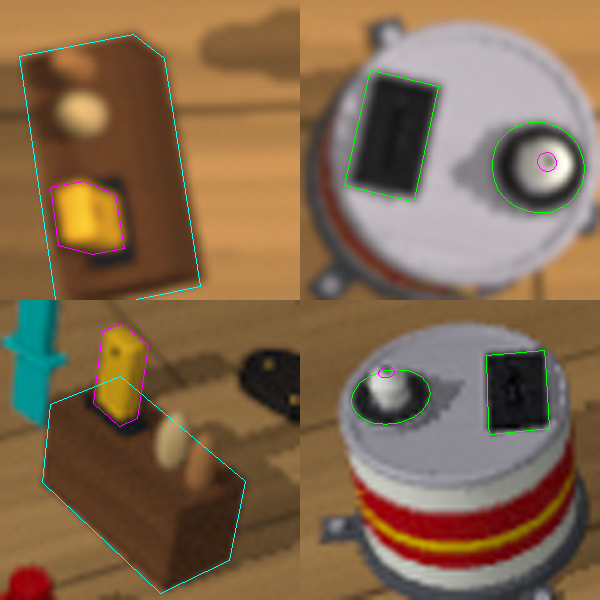

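The fits agree: guide-to-spout distance is 72.7 mm (72 expected), and the two views agree to 1–3 mm. Estimates:
- **Spreader:** (0.496, 0.220), yaw 0.17
- **Slot:** (0.541, −0.154), yaw −0.265
- **Spout:** (0.5224, −0.224)
- **Cap:** (0.654, −0.0015)

Next I'll work out the move to above the spreader.

```bash
cat > go.py <<'E'
import sys,numpy as np
from workcell import manip
from scipy.spatial.transform import Rotation as R
x,y,z,a=map(float,sys.argv[1:5])
s=manip.sense(); Rc=R.from_quat(s['orientation'])
Y=np.array([np.cos(a),np.sin(a),0]);Z=np.array([0,0,-1.]);X=np.cross(Y,Z)
Rt=R.from_matrix(np.stack([X,Y,Z],1))
d=Rc.inv().apply(np.array([x,y,z])-s['tool_pos']); r=(Rc.inv()*Rt).as_rotvec()
print('delta',np.round(d,4),'rot',np.round(r,4),'rows>=',np.linalg.norm(d)/.0625,np.linalg.norm(r)/.187,'| t',round(s['t'],2),'tcp',np.round(s['tool_pos'],4),'F',np.round(s['ft_force'],2),'gap',round(s['finger_gap'],3))
E
python3 go.py .496 .2203 .20 1.741; python3 -m handwheel --help | head -20
```

```text
delta [-0.3608 -0.1189  0.0304] rot [-0.002  -0.0009 -0.596 ] rows>= 6.097105997504 3.1873614644306385 | t 0.1 tcp [0.2166 0.4776 0.2302] F [ 0.51 -0.09  0.26] gap 0.999invalid input: not JSON, or not a number
```

```bash
python3 -m handwheel '{"delta_pos":[[-0.36,-0.119,0.03],[-0.36,-0.119,0.03],[-0.36,-0.119,0.03],[-0.36,-0.119,0.03],[-0.36,-0.119,0.03],[-0.36,-0.119,0.03],[-0.36,-0.119,0.03],[-0.36,-0.119,0.03],[-0.36,-0.119,0.03],[-0.36,-0.119,0.03]],"rot":[[0,0,-0.596],[0,0,-0.596],[0,0,-0.596],[0,0,-0.596],[0,0,-0.596],[0,0,-0.596],[0,0,-0.596],[0,0,-0.596],[0,0,-0.596],[0,0,-0.596]],"jaw":[0,0,0,0,0,0,0,0,0,0]}'; python3 go.py .496 .2203 .20 1.741
python3 - <<'E'
from h import *
for n in("scene","top"):
    im=manip.snapshot(n); cv2.imwrite(f"pics/{n}1.png",im[:,:,::-1])
a=cv2.imread('pics/scene1.png')[70:220,250:400];b=cv2.imread('pics/top1.png')[130:280,90:240]
cv2.imwrite('pics/c1.png',np.hstack([cv2.resize(a,(400,400)),cv2.resize(b,(400,400))]))
E
```

```text
t: 1.35
tool_pos: [0.4947, 0.222, 0.2015]
orientation: [-0.086, 0.996, 0.0, -0.0]
ft_force: [0.0, 0.1, 1.0]
finger_gap: 1.003
delta [-0.001  -0.0019  0.0015] rot [ 0.0003 -0.0001  0.0018] rows>= 0.04177897508962988 0.009742827484568815 | t 1.35 tcp [0.4947 0.222  0.2015] F [0.   0.09 1.  ] gap 1.003
```

View pics/c1.png

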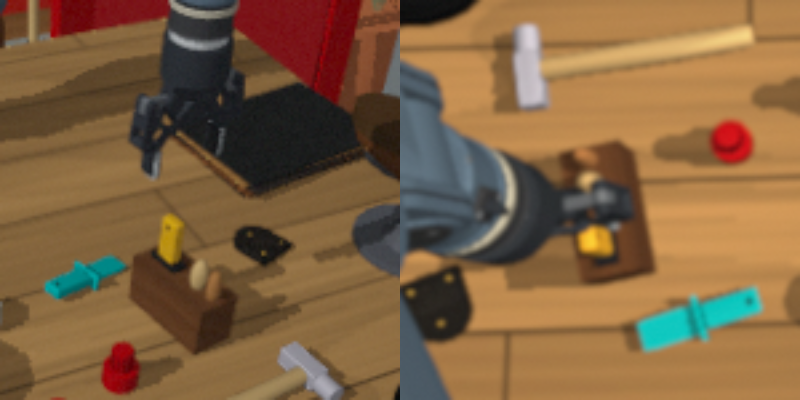

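The turquoise look-alike, which stood on end at the start, is now lying flat, well clear of everything. My tool was at z ≥ 0.2 all the way, so it looks as if it toppled by itself; I'll leave it alone. Next I'll check where the TCP projects in the pictures.

```bash
python3 - <<'E'
from h import *
s=manip.sense(); p=s['tool_pos']; print(p)
a=np.array([-.169,.986,0])
ims=[]
for n,(x,y) in(("scene",(280,80)),("top",(90,150))):
    im=cv2.imread(f'pics/{n}1.png')
    c=cv2.resize(im[y:y+130,x:x+130],None,fx=3,fy=3,interpolation=cv2.INTER_CUBIC)
    for q,col in((p,(255,0,255)),(p+.0425*a+[0,0,.013],(0,255,0)),(p-.0425*a+[0,0,.013],(0,255,0)),(np.array([.496,.2203,.136]),(255,255,0))):
        u=(proj(n,q)-[x,y]+.5)*3; cv2.circle(c,tuple(int(round(k)) for k in u),4,col,1)
    ims.append(c)
cv2.imwrite('pics/c2.png',np.hstack(ims))
E
```

```text
[0.49491139 0.22202713 0.20161788]
```

View pics/c2.png

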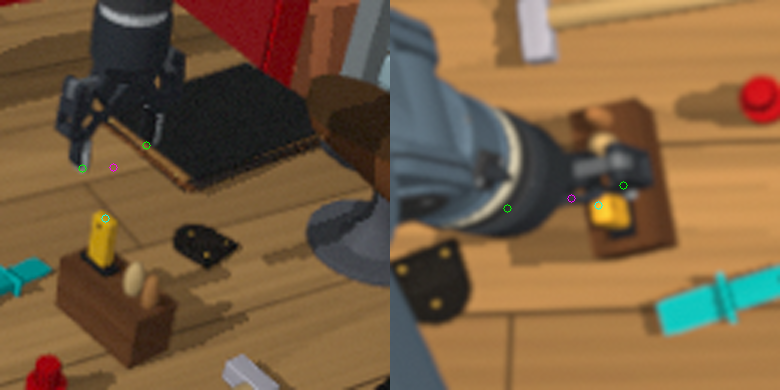

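```bash
python3 go.py .4958 .2203 .0875 1.741
```

```text
delta [-0.0005 -0.0019  0.1141] rot [0.0002 0.0004 0.0019] rows>= 1.826150493882814 0.010297564189203221 | t 1.45 tcp [0.4949 0.222  0.2016] F [0.5  0.51 0.2 ] gap 0.999
```

```bash
python3 -m handwheel '{"delta_pos":[[0,-0.002,0.03],[0,-0.002,0.06],[0,-0.002,0.09],[0,-0.002,0.105],[0,-0.002,0.114],[0,-0.002,0.114],[0,-0.002,0.114]],"rot":[[0,0,0],[0,0,0],[0,0,0],[0,0,0],[0,0,0],[0,0,0],[0,0,0]],"jaw":[0,0,0,0,0,0,0]}'; python3 go.py .4958 .2203 .0875 1.741
python3 - <<'E'
from h import *
for n in("scene","top"):
    im=manip.snapshot(n); cv2.imwrite(f"pics/{n}3.png",im[:,:,::-1])
a=cv2.imread('pics/scene3.png')[90:220,270:400];b=cv2.imread('pics/top3.png')[150:280,90:220]
cv2.imwrite('pics/c3.png',np.hstack([cv2.resize(a,(400,400)),cv2.resize(b,(400,400))]))
E
```

```text
t: 2.33
tool_pos: [0.4968, 0.2194, 0.0887]
orientation: [-0.085, 0.996, 0.0, 0.001]
ft_force: [0.4, 0.2, 0.2]
finger_gap: 1.002
delta [0.0009 0.001  0.0012] rot [0.0003 0.0024 0.0001] rows>= 0.028841059595037254 0.012848741826824632 | t 2.33 tcp [0.4968 0.2194 0.0887] F [0.43 0.18 0.22] gap 1.002
```

View pics/c3.png

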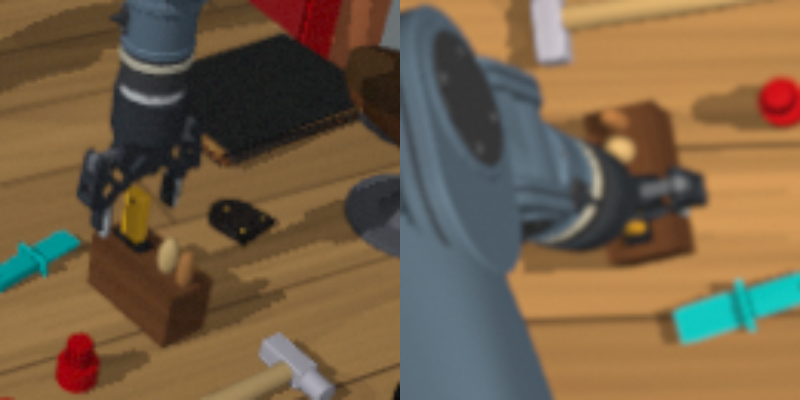

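The handle (scene crop ~(135,215)) stands between the open fingers, clear of the awl. Closing.

```bash
python3 -m handwheel '{"delta_pos":[[0,0,0],[0,0,0],[0,0,0],[0,0,0],[0,0,0],[0,0,0],[0,0,0],[0,0,0]],"rot":[[0,0,0],[0,0,0],[0,0,0],[0,0,0],[0,0,0],[0,0,0],[0,0,0],[0,0,0]],"jaw":[255,255,255,255,255,255,255,255]}'; python3 go.py .496 .2203 .23 1.741
```

```text
t: 3.42
tool_pos: [0.496, 0.219, 0.0874]
orientation: [-0.085, 0.996, -0.0, 0.0]
ft_force: [-0.3, -0.7, 2.3]
finger_gap: 0.177
delta [-0.0003  0.0012 -0.1426] rot [-0.0001  0.0001 -0.    ] rows>= 2.2823183736661066 0.0008062216375147423 | t 3.42 tcp [0.496  0.219  0.0874] F [-0.28 -0.65  2.33] gap 0.177
```

```bash
python3 -m handwheel '{"delta_pos":[[0,0,-0.02],[0,0,-0.04],[0,0,-0.08],[0,0,-0.12],[0,0,-0.145],[0,0,-0.145],[0,0,-0.145]],"rot":[[0,0,0],[0,0,0],[0,0,0],[0,0,0],[0,0,0],[0,0,0],[0,0,0]],"jaw":[255,255,255,255,255,255,255]}'; python3 go.py .541 -.154 .23 1.306
python3 - <<'E'
from h import *
for n in("scene","top"):
    im=manip.snapshot(n); cv2.imwrite(f"pics/{n}4.png",im[:,:,::-1])
a=cv2.imread('pics/scene4.png')[60:210,250:400];b=cv2.imread('pics/top4.png')[130:280,90:240]
cv2.imwrite('pics/c4.png',np.hstack([cv2.resize(a,(400,400)),cv2.resize(b,(400,400))]))
E
```

```text
t: 4.3
tool_pos: [0.4953, 0.2189, 0.2306]
orientation: [-0.085, 0.996, -0.0, -0.001]
ft_force: [-0.0, 1.0, -2.0]
finger_gap: 0.18
delta [ 0.0181 -0.3752  0.0007] rot [-0.0008 -0.0024  0.435 ] rows>= 6.010937340337175 2.326159299001941 | t 4.3 tcp [0.4953 0.2189 0.2306] F [-0.04  0.97 -2.  ] gap 0.18
```

View pics/c4.png

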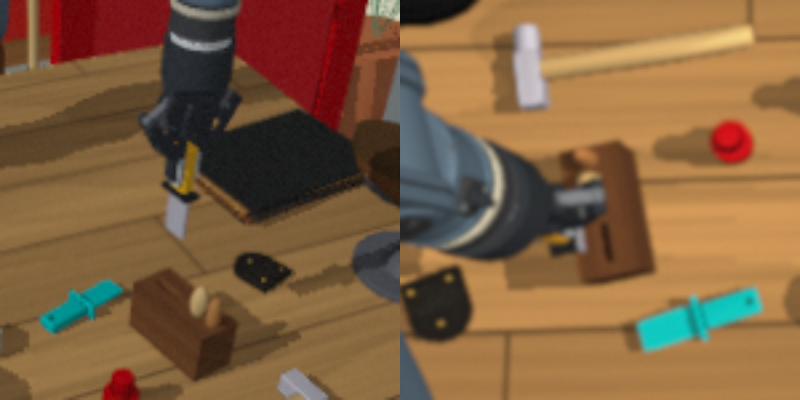

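The spreader is held upright, with the block's slot left empty and the awl undisturbed. Moving above the pot slot.

```bash
python3 -m handwheel '{"delta_pos":[[0.018,-0.375,0],[0.018,-0.375,0],[0.018,-0.375,0],[0.018,-0.375,0],[0.018,-0.375,0],[0.018,-0.375,0],[0.018,-0.375,0],[0.018,-0.375,0],[0.018,-0.375,0],[0.018,-0.375,0]],"rot":[[0,0,0.435],[0,0,0.435],[0,0,0.435],[0,0,0.435],[0,0,0.435],[0,0,0.435],[0,0,0.435],[0,0,0.435],[0,0,0.435],[0,0,0.435]],"jaw":[255,255,255,255,255,255,255,255,255,255]}'; python3 go.py .541 -.154 .19 1.306
python3 - <<'E'
from h import *
for n in("scene","top"):
    im=manip.snapshot(n); cv2.imwrite(f"pics/{n}5.png",im[:,:,::-1])
a=cv2.imread('pics/scene5.png')[110:240,140:270];b=cv2.imread('pics/top5.png')[140:270,270:400]
cv2.imwrite('pics/c5.png',np.hstack([cv2.resize(a,(400,400)),cv2.resize(b,(400,400))]))
E
```

```text
t: 5.65
tool_pos: [0.5417, -0.1521, 0.2324]
orientation: [0.131, 0.991, 0.0, 0.0]
ft_force: [0.1, -0.2, -0.9]
finger_gap: 0.176
delta [ 0.0002 -0.0021  0.0424] rot [ 0.0001 -0.      0.0023] rows>= 0.6792853813146889 0.01211725277254641 | t 5.65 tcp [ 0.5417 -0.1521  0.2324] F [ 0.14 -0.18 -0.91] gap 0.176
```

View pics/c5.png

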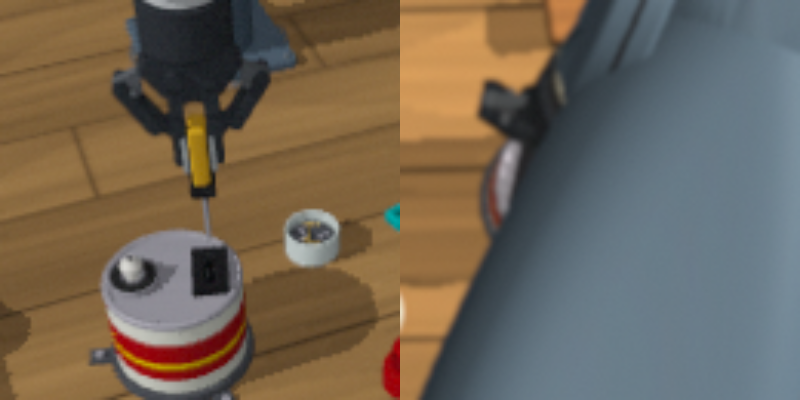

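```bash
python3 -m handwheel '{"delta_pos":[[0,-0.0022,0.02],[0,-0.0022,0.035],[0,-0.0022,0.0405],[0,-0.0022,0.0405],[0,-0.0022,0.0405]],"rot":[[0,0,0.002],[0,0,0.002],[0,0,0.002],[0,0,0.002],[0,0,0.002]],"jaw":[255,255,255,255,255]}'; python3 go.py .541 -.1543 .133 1.306
python3 - <<'E'
from h import *
for n in("scene",):
    im=manip.snapshot(n); cv2.imwrite(f"pics/{n}6.png",im[:,:,::-1])
s=manip.sense();p=s['tool_pos']; x,y=165,140;k=7
c=cv2.resize(im[y:y+85,x:x+85,::-1],None,fx=k,fy=k,interpolation=cv2.INTER_CUBIC)
cth,sth=np.cos(-.265),np.sin(-.265)
def D(P,col):
    q=np.round((projv('scene',P)-[x,y]+.5)*k).astype(int); cv2.polylines(c,[q],True,col,1)
o=p+[0,0,-.0174]
def rect(ctr,a,b,th): 
    u=np.array([np.cos(th),np.sin(th),0]);v=np.array([-u[1],u[0],0]); return np.array([ctr+i*u*a/2+j*v*b/2 for i,j in((1,1),(1,-1),(-1,-1),(-1,1))])
D(rect(o,.046,.022,-.265),(0,255,0)); D(rect(o-[0,0,.058],.032,.004,-.265),(0,255,0))
D(rect(np.array([.541,-.154,.112]),.058,.034,-.265),(255,0,255)); D(rect(np.array([.541,-.154,.112]),.037,.008,-.265),(255,0,255))
cv2.imwrite('pics/c6.png',c)
E
```

```text
t: 6.38
tool_pos: [0.5415, -0.1558, 0.1925]
orientation: [0.133, 0.991, -0.0, 0.001]
ft_force: [-0.3, -0.3, -1.3]
finger_gap: 0.183
delta [0.0009 0.0013 0.0595] rot [-0.0001  0.0012 -0.002 ] rows>= 0.9529422255573085 0.012356760841298648 | t 6.38 tcp [ 0.5415 -0.1558  0.1925] F [-0.26 -0.27 -1.33] gap 0.183
```

View pics/c6.png

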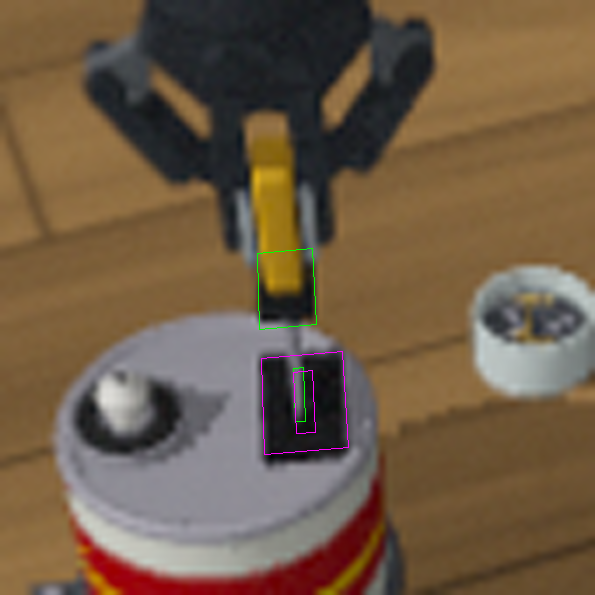

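```bash
python3 -m handwheel '{"delta_pos":[[0,0.0015,0],[0,0.0015,0],[0,0.0015,0]],"rot":[[0,0,0],[0,0,0],[0,0,0]],"jaw":[255,255,255]}'; python3 go.py .541 -.1543 .133 1.306;python3 -m handwheel '{"delta_pos":[[0,0,0]],"rot":[[0,0,0]],"jaw":[255]}'; python3 -m handwheel '{"delta_pos":[[0,0,0]],"rot":[[0,0,0]],"jaw":[255]}'
```

```text
t: 6.8
tool_pos: [0.5416, -0.1543, 0.192]
orientation: [0.133, 0.991, -0.0, 0.0]
ft_force: [0.4, -0.7, -2.3]
finger_gap: 0.181
delta [ 0.0006 -0.0002  0.059 ] rot [-0.0001  0.0003 -0.002 ] rows>= 0.9437821676370581 0.010803777692838645 | t 6.8 tcp [ 0.5416 -0.1543  0.192 ] F [ 0.38 -0.66 -2.28] gap 0.181
t: 6.92
tool_pos: [0.5415, -0.1543, 0.1918]
orientation: [0.133, 0.991, 0.0, -0.0]
ft_force: [-0.6, 0.2, -0.5]
finger_gap: 0.18
t: 7.05
tool_pos: [0.5415, -0.1543, 0.1918]
orientation: [0.133, 0.991, -0.0, -0.0]
ft_force: [0.4, -0.4, -1.5]
finger_gap: 0.179
```

```bash
python3 -m handwheel '{"delta_pos":[[0.0005,0,0.004],[0.0005,0,0.008],[0.0005,0,0.011],[0.0005,0,0.011]],"rot":[[0,0,0],[0,0,0],[0,0,0],[0,0,0]],"jaw":[255,255,255,255]}'
python3 - <<'E'
from h import *
im=manip.snapshot('scene'); x,y=165,140;k=7
cv2.imwrite('pics/c7.png',cv2.resize(im[y:y+85,x:x+85,::-1],None,fx=k,fy=k,interpolation=cv2.INTER_CUBIC))
E
```

```text
t: 7.55
tool_pos: [0.5407, -0.154, 0.1802]
orientation: [0.133, 0.991, 0.0, -0.001]
ft_force: [0.8, -0.7, -0.3]
finger_gap: 0.176
```

View pics/c7.png

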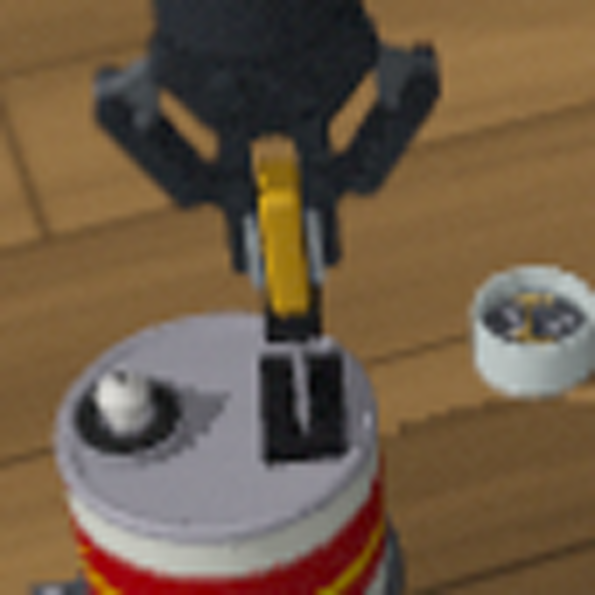

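The blade tip is about 7 mm into the slot with no contact force. Continuing down.

```bash
python3 -m handwheel '{"delta_pos":[[0,0,0.008],[0,0,0.016],[0,0,0.024],[0,0,0.032],[0,0,0.038],[0,0,0.038]],"rot":[[0,0,0],[0,0,0],[0,0,0],[0,0,0],[0,0,0],[0,0,0]],"jaw":[255,255,255,255,255,255]}'; python3 go.py .541 -.1543 .1294 1.306
```

```text
t: 8.35
tool_pos: [0.5405, -0.1539, 0.142]
orientation: [0.133, 0.991, 0.0, -0.001]
ft_force: [0.2, -0.6, -1.1]
finger_gap: 0.182
delta [-0.0006 -0.0002  0.0126] rot [ 0.0002 -0.0014 -0.002 ] rows>= 0.20133578192448398 0.013318880463848893 | t 8.35 tcp [ 0.5405 -0.1539  0.142 ] F [ 0.18 -0.55 -1.07] gap 0.182
```

```bash
python3 -m handwheel '{"delta_pos":[[0,0,0.005],[0,0,0.009],[0,0,0.0115],[0,0,0.0125],[0,0,0.0125]],"rot":[[0,0,0],[0,0,0],[0,0,0],[0,0,0],[0,0,0]],"jaw":[255,255,255,255,255]}'; python3 -m handwheel '{"delta_pos":[[0,0,0.001],[0,0,0.001]],"rot":[[0,0,0],[0,0,0]],"jaw":[255,255]}'
```

```text
t: 8.98
tool_pos: [0.541, -0.1541, 0.1303]
orientation: [0.133, 0.991, 0.0, -0.0]
ft_force: [0.3, 0.0, -1.3]
finger_gap: 0.182
t: 9.22
tool_pos: [0.5411, -0.1542, 0.1294]
orientation: [0.133, 0.991, -0.0, 0.0]
ft_force: [0.2, -0.2, -1.4]
finger_gap: 0.183
```

```bash
python3 -m handwheel '{"delta_pos":[[0,0,0.001],[0,0,0.0015],[0,0,0.0015]],"rot":[[0,0,0],[0,0,0],[0,0,0]],"jaw":[255,255,255]}'
```

```text
t: 9.6
tool_pos: [0.5412, -0.1541, 0.1294]
orientation: [0.133, 0.991, -0.0, 0.001]
ft_force: [-2.3, 1.3, 5.5]
finger_gap: 0.18
```

The shoulder is seated: height stopped at 0.1294 as predicted and force rose to 5.5 N. Releasing with a partial opening.

```bash
python3 -m handwheel '{"delta_pos":[[0,0,-0.001],[0,0,-0.001],[0,0,-0.001],[0,0,-0.001],[0,0,-0.001]],"rot":[[0,0,0],[0,0,0],[0,0,0],[0,0,0],[0,0,0]],"jaw":[120,120,120,120,120]}'
python3 -m handwheel '{"delta_pos":[[0,0,-0.02],[0,0,-0.05],[0,0,-0.09],[0,0,-0.1],[0,0,-0.1]],"rot":[[0,0,0],[0,0,0],[0,0,0],[0,0,0],[0,0,0]],"jaw":[120,120,120,120,120]}'
python3 - <<'E'
from h import *
im=manip.snapshot('scene'); x,y=165,140;k=7
cv2.imwrite('pics/c8.png',cv2.resize(im[y:y+85,x:x+85,::-1],None,fx=k,fy=k,interpolation=cv2.INTER_CUBIC))
E
python3 go.py .6545 -.0017 .22 1.306
```

```text
t: 10.22
tool_pos: [0.541, -0.1541, 0.1286]
orientation: [0.133, 0.991, 0.0, -0.0]
ft_force: [-0.2, -1.3, -0.2]
finger_gap: 0.533
t: 10.85
tool_pos: [0.5415, -0.1543, 0.2293]
orientation: [0.133, 0.991, -0.0, 0.001]
ft_force: [-0.4, 0.1, 0.1]
finger_gap: 0.532
delta [-0.0695  0.1769  0.0079] rot [ 0.0001 -0.0009 -0.002 ] rows>= 3.0435163495130197 0.011597688863877884 | t 10.9 tcp [ 0.5409 -0.154   0.2279] F [ 0.02 -0.31 -1.37] gap 0.527
```

View pics/c8.png

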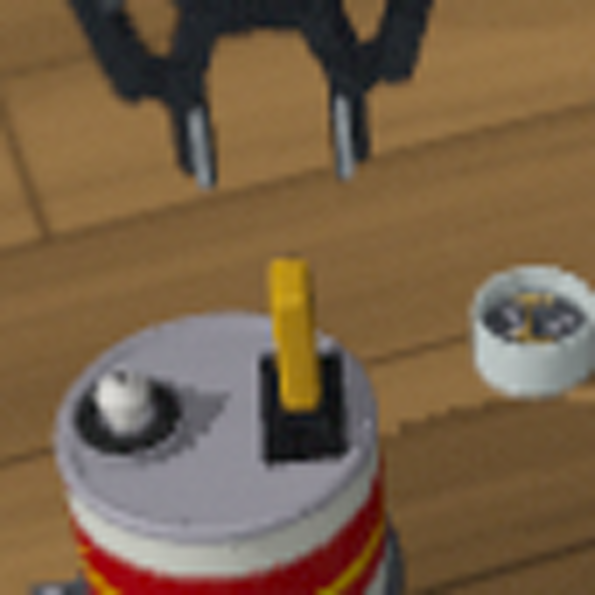

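The spreader stands upright with its shoulder on the guide (crop ~(295,400)), and the fingers are clear. Next is the cap, with the jaws along pot x so they stay away from the spreader.

```bash
python3 go.py .6546 -.0017 .20 -.265
```

```text
delta [-0.0696  0.1769  0.0279] rot [-7.000e-04 -8.000e-04  1.569e+00] rows>= 3.0745049605044765 8.390566181885053 | t 10.9 tcp [ 0.5409 -0.154   0.2279] F [ 0.02 -0.31 -1.37] gap 0.527
```

```bash
python3 -m handwheel '{"delta_pos":[[-0.023,0.059,0],[-0.046,0.118,0.01],[-0.0696,0.177,0.028],[-0.0696,0.177,0.028],[-0.0696,0.177,0.028],[-0.0696,0.177,0.028],[-0.0696,0.177,0.028],[-0.0696,0.177,0.028],[-0.0696,0.177,0.028],[-0.0696,0.177,0.028]],"rot":[[0,0,0.18],[0,0,0.36],[0,0,0.54],[0,0,0.72],[0,0,0.9],[0,0,1.08],[0,0,1.26],[0,0,1.44],[0,0,1.57],[0,0,1.57]],"jaw":[0,0,0,0,0,0,0,0,0,0]}'; python3 -m handwheel '{"delta_pos":[[0,0,0],[0,0,0]],"rot":[[0,0,0],[0,0,0]],"jaw":[0,0]}'; python3 go.py .6546 -.0017 .06 -.265
```

```text
t: 12.15
tool_pos: [0.6538, -0.0016, 0.1983]
orientation: [0.794, 0.608, -0.001, -0.001]
ft_force: [-0.8, -0.3, 0.2]
finger_gap: 1.003
t: 12.4
tool_pos: [0.6546, -0.0017, 0.2002]
orientation: [0.794, 0.607, -0.0, -0.0]
ft_force: [0.6, 1.2, 0.2]
finger_gap: 0.998
delta [0.     0.0002 0.1402] rot [-0.0009  0.0002 -0.    ] rows>= 2.2437464189506517 0.005034607915005569 | t 12.4 tcp [ 0.6546 -0.0017  0.2002] F [0.6  1.22 0.23] gap 0.998
```

```bash
python3 -m handwheel '{"delta_pos":[[0,0,0.04],[0,0,0.08],[0,0,0.12],[0,0,0.135],[0,0,0.135]],"rot":[[0,0,0],[0,0,0],[0,0,0],[0,0,0],[0,0,0]],"jaw":[0,0,0,0,0]}'
python3 - <<'E'
from h import *
im=manip.snapshot('scene'); cv2.imwrite('pics/s9.png',im[...,::-1]); 
im2=manip.snapshot('top'); 
p=manip.sense()['tool_pos']; out=[]
for n,i,x,y in(('scene',im,235,180),('top',im2,215,120)):
    k=5;c=cv2.resize(i[y:y+75,x:x+75,::-1],None,fx=k,fy=k,interpolation=cv2.INTER_CUBIC)
    for z in(.0,.055): cv2.circle(c,tuple(np.round((proj(n,[p[0],p[1],z])-[x,y]+.5)*k).astype(int).tolist()),3,(0,255,0),1)
    out.append(c)
cv2.imwrite('pics/c9.png',np.hstack(out))
E
python3 go.py .6546 -.0017 .0225 -.265
```

```text
t: 13.02
tool_pos: [0.6539, -0.0016, 0.0647]
orientation: [0.795, 0.607, -0.001, -0.001]
ft_force: [0.7, -0.3, 0.1]
finger_gap: 1.001
delta [-0.0003 -0.0017  0.0454] rot [ 0.0031 -0.0006 -0.0008] rows>= 0.7269972506431924 0.017528861092618298 | t 13.12 tcp [ 0.6561 -0.0018  0.0679] F [ 0.18 -0.4   0.4 ] gap 0.999
```

View pics/c9.png

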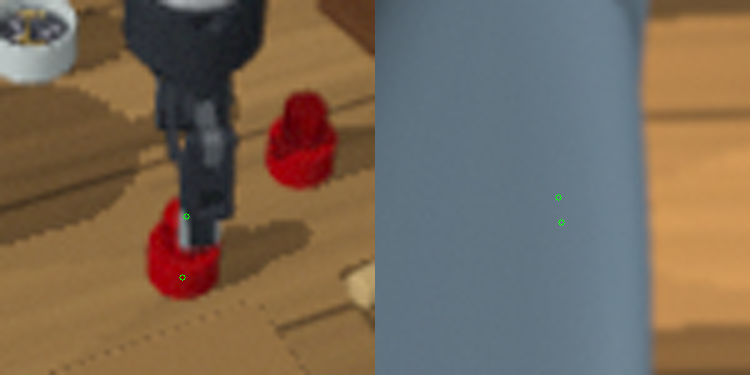

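The gripper is centred over the right-hand cap (scene crop (183,255)); the other cap at (302,140) is clear. Descending.

```bash
python3 -m handwheel '{"delta_pos":[[0,0,0.015],[0,0,0.03],[0,0,0.0425],[0,0,0.0425],[0,0,0.0425]],"rot":[[0,0,0],[0,0,0],[0,0,0],[0,0,0],[0,0,0]],"jaw":[0,0,0,0,0]}';python3 go.py .6546 -.0017 .0225 -.265
```

```text
t: 13.75
tool_pos: [0.6548, -0.0017, 0.0232]
orientation: [0.795, 0.607, -0.0, -0.0]
ft_force: [0.5, 1.3, 0.4]
finger_gap: 1.003
delta [-0.     -0.0002  0.0007] rot [-0.0001  0.     -0.001 ] rows>= 0.012087507470675107 0.005547687129889457 | t 13.75 tcp [ 0.6548 -0.0017  0.0232] F [0.55 1.33 0.36] gap 1.003
```

```bash
python3 -m handwheel '{"delta_pos":[[0,0,0],[0,0,0],[0,0,0],[0,0,0],[0,0,0],[0,0,0],[0,0,0]],"rot":[[0,0,0],[0,0,0],[0,0,0],[0,0,0],[0,0,0],[0,0,0],[0,0,0]],"jaw":[255,255,255,255,255,255,255]}'; python3 -m handwheel '{"delta_pos":[[0,0,-0.02],[0,0,-0.06],[0,0,-0.12],[0,0,-0.18],[0,0,-0.215],[0,0,-0.215],[0,0,-0.215],[0,0,-0.215]],"rot":[[0,0,0],[0,0,0],[0,0,0],[0,0,0],[0,0,0],[0,0,0],[0,0,0],[0,0,0]],"jaw":[255,255,255,255,255,255,255,255]}'
python3 - <<'E'
from h import *
im=manip.snapshot('scene'); cv2.imwrite('pics/s10.png',im[...,::-1]); 
im2=manip.snapshot('top'); 
cv2.imwrite('pics/c10.png',np.hstack([cv2.resize(i[y:y+100,x:x+100,::-1],None,fx=4,fy=4,interpolation=cv2.INTER_CUBIC) for i,x,y in((im,225,90),(im2,200,110))]))
E
python3 go.py .5224 -.2242 .24 -.265
```

```text
t: 14.62
tool_pos: [0.6581, -0.0022, 0.0272]
orientation: [0.795, 0.607, 0.003, 0.003]
ft_force: [1.7, -1.1, 7.4]
finger_gap: 0.289
t: 15.62
tool_pos: [0.6536, -0.0016, 0.2353]
orientation: [0.795, 0.607, -0.002, -0.002]
ft_force: [-0.1, -0.6, -0.8]
finger_gap: 0.284
delta [-0.2493 -0.0683 -0.0037] rot [-0.0044  0.0007 -0.001 ] rows>= 4.136012589337129 0.024227034228306805 | t 15.72 tcp [ 0.6538 -0.0016  0.2358] F [-0.02 -0.57 -1.53] gap 0.287
```

View pics/c10.png

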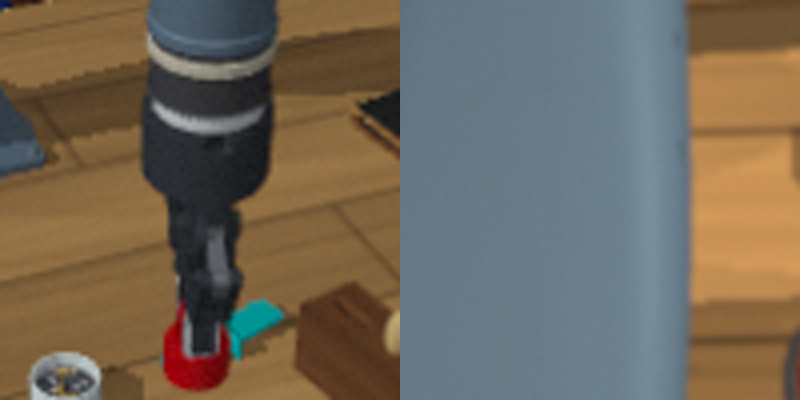

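The cap is held upright. At closing the fingertips rode about 4 mm up onto the flange, so the TCP sits about 27 mm above the rim. Rim clearance over the spreader handle is about 30 mm. Moving above the spout.

```bash
python3 -m handwheel '{"delta_pos":[[-0.04,-0.011,-0.003],[-0.09,-0.025,-0.003],[-0.14,-0.038,-0.003],[-0.19,-0.052,-0.003],[-0.23,-0.063,-0.003],[-0.249,-0.068,-0.003],[-0.249,-0.068,-0.003],[-0.249,-0.068,-0.003],[-0.249,-0.068,-0.003]],"rot":[[0,0,0],[0,0,0],[0,0,0],[0,0,0],[0,0,0],[0,0,0],[0,0,0],[0,0,0],[0,0,0]],"jaw":[255,255,255,255,255,255,255,255,255]}';python3 go.py .5224 -.2242 .18 -.265
```

```text
t: 16.85
tool_pos: [0.5245, -0.2228, 0.2411]
orientation: [0.794, 0.608, 0.0, -0.0]
ft_force: [1.2, 0.3, -0.2]
finger_gap: 0.282
delta [-0.0019 -0.0016  0.0611] rot [-0.0001 -0.0005  0.001 ] rows>= 0.9792040511549461 0.006297871290061754 | t 16.85 tcp [ 0.5245 -0.2228  0.2411] F [ 1.2   0.27 -0.24] gap 0.282
```

```bash
python3 -m handwheel '{"delta_pos":[[-0.002,-0.0016,0.03],[-0.002,-0.0016,0.05],[-0.002,-0.0016,0.068],[-0.002,-0.0016,0.073],[-0.002,-0.0016,0.073],[-0.002,-0.0016,0.073]],"rot":[[0,0,0],[0,0,0],[0,0,0],[0,0,0],[0,0,0],[0,0,0]],"jaw":[255,255,255,255,255,255]}';python3 go.py .5224 -.2242 .15 -.265
cat > look.py <<'E'
import sys
from fit import *
im=manip.snapshot('scene'); x,y=145,130;k=6
bgr=np.ascontiguousarray(im[...,::-1]); cv2.imwrite(sys.argv[1].replace('pics/','pics/full_'),bgr)
H=cv2.cvtColor(bgr,cv2.COLOR_BGR2HSV).astype(int)
c=cv2.resize(bgr[y:y+90,x:x+90],None,fx=k,fy=k,interpolation=cv2.INTER_CUBIC)
p=manip.sense()['tool_pos']; rim=p[2]-.0272
for z,r in((rim,.022),(rim+.027,.022)):
    q=np.round((projv('scene',place(cyl(r,z,z),p[0],p[1],0))-[x,y]+.5)*k).astype(int); cv2.polylines(c,[q[:48]],True,(0,255,0),1)
for z,r in((.132,.0045),(.113,.0225)):
    q=np.round((projv('scene',place(cyl(r,z,z),.5224,-.2242,0))-[x,y]+.5)*k).astype(int); cv2.polylines(c,[q[:48]],True,(255,0,255),1)
cv2.imwrite(sys.argv[1],c)
E
python3 look.py pics/c11.png
```

```text
t: 17.6
tool_pos: [0.5223, -0.2259, 0.1695]
orientation: [0.795, 0.607, 0.0, 0.001]
ft_force: [0.1, -0.2, -1.9]
finger_gap: 0.284
delta [ 0.0016 -0.0004  0.0195] rot [ 0.002   0.0005 -0.0009] rows>= 0.3131956950444866 0.011878910967447575 | t 17.6 tcp [ 0.5223 -0.2259  0.1695] F [ 0.13 -0.19 -1.89] gap 0.284
```

View pics/c11.png

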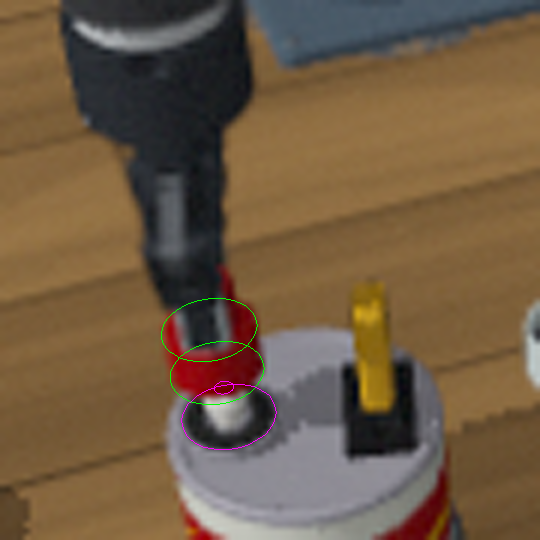

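The cap is about 1.5 mm off the spout axis (crop: extrapolated cap axis (220,388), spout top (224,388)). That matches the TCP readout, so I'll correct it and let it settle.

```bash
python3 -m handwheel '{"delta_pos":[[0.0014,0,0.002],[0.0014,0,0.004],[0.0014,0,0.006],[0.0014,0,0.006]],"rot":[[0,0,0],[0,0,0],[0,0,0],[0,0,0]],"jaw":[255,255,255,255]}';python3 go.py .5224 -.2242 .15 -.265; python3 look.py pics/c12.png
```

```text
t: 18.15
tool_pos: [0.5218, -0.2242, 0.1619]
orientation: [0.795, 0.607, -0.0, -0.0]
ft_force: [-0.1, 0.5, -1.2]
finger_gap: 0.282
delta [0.0001 0.0006 0.0119] rot [-0.0007 -0.0001 -0.0011] rows>= 0.19094420310229296 0.006882315935941489 | t 18.15 tcp [ 0.5218 -0.2242  0.1619] F [-0.08  0.54 -1.21] gap 0.282
```

View pics/c12.png

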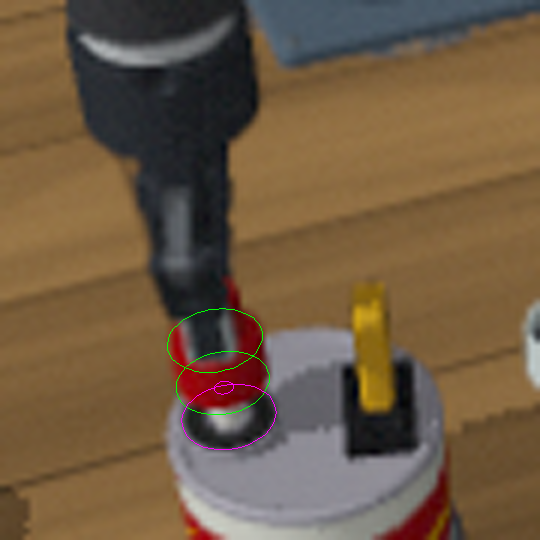

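```bash
python3 -m handwheel '{"delta_pos":[[0,0.0005,0.003],[0,0.0005,0.006],[0,0.0005,0.008],[0,0.0005,0.008]],"rot":[[0,0,0],[0,0,0],[0,0,0],[0,0,0]],"jaw":[255,255,255,255]}';python3 -m handwheel '{"delta_pos":[[0,0,0.002],[0,0,0.004],[0,0,0.004]],"rot":[[0,0,0],[0,0,0],[0,0,0]],"jaw":[255,255,255]}';python3 go.py .5224 -.2242 .14 -.265
```

```text
t: 18.7
tool_pos: [0.5223, -0.2243, 0.1539]
orientation: [0.795, 0.607, -0.0, -0.0]
ft_force: [0.4, 0.5, -1.6]
finger_gap: 0.286
t: 19.08
tool_pos: [0.5229, -0.2247, 0.1509]
orientation: [0.795, 0.607, 0.0, 0.001]
ft_force: [-0.3, -0.5, 0.5]
finger_gap: 0.283
delta [ 0.0004 -0.0006  0.0109] rot [ 0.0013  0.0006 -0.0011] rows>= 0.1742419166165328 0.00973783702139515 | t 19.07 tcp [ 0.5229 -0.2247  0.1509] F [-0.25 -0.46  0.55] gap 0.283
```

Contact is starting with the rim at about 0.1237, as expected. Pressing on.

```bash
python3 -m handwheel '{"delta_pos":[[0,0,0.002],[0,0,0.003],[0,0,0.003]],"rot":[[0,0,0],[0,0,0],[0,0,0]],"jaw":[255,255,255]}';python3 -m handwheel '{"delta_pos":[[0,0,0.001],[0,0,0.002],[0,0,0.002]],"rot":[[0,0,0],[0,0,0],[0,0,0]],"jaw":[255,255,255]}';python3 -m handwheel '{"delta_pos":[[0,0,0.001],[0,0,0.002],[0,0,0.002]],"rot":[[0,0,0],[0,0,0],[0,0,0]],"jaw":[255,255,255]}'
```

```text
t: 19.45
tool_pos: [0.5233, -0.2249, 0.1496]
orientation: [0.795, 0.607, 0.001, 0.002]
ft_force: [0.1, 0.0, 5.9]
finger_gap: 0.287
t: 19.82
tool_pos: [0.5237, -0.2251, 0.1483]
orientation: [0.795, 0.607, 0.001, 0.002]
ft_force: [-1.1, -0.3, 8.0]
finger_gap: 0.283
t: 20.2
tool_pos: [0.5224, -0.2242, 0.1424]
orientation: [0.795, 0.607, -0.0, -0.0]
ft_force: [1.1, -0.3, -3.1]
finger_gap: 0.287
```

It clicked: force went from 8 N to about 0 and the TCP jumped to 0.1424. Now down onto the seal.

```bash
python3 -m handwheel '{"delta_pos":[[0,0,0.001],[0,0,0.002],[0,0,0.0025],[0,0,0.0025]],"rot":[[0,0,0],[0,0,0],[0,0,0],[0,0,0]],"jaw":[255,255,255,255]}';python3 -m handwheel '{"delta_pos":[[0,0,0.001],[0,0,0.002],[0,0,0.002]],"rot":[[0,0,0],[0,0,0],[0,0,0]],"jaw":[255,255,255]}';python3 -m handwheel '{"delta_pos":[[0,0,0.001],[0,0,0.002],[0,0,0.002]],"rot":[[0,0,0],[0,0,0],[0,0,0]],"jaw":[255,255,255]}'
```

```text
t: 20.7
tool_pos: [0.5223, -0.2243, 0.1406]
orientation: [0.795, 0.607, -0.0, -0.0]
ft_force: [0.3, -0.4, -2.0]
finger_gap: 0.285
t: 21.08
tool_pos: [0.5225, -0.2244, 0.1395]
orientation: [0.795, 0.607, 0.0, 0.0]
ft_force: [-0.9, 1.3, 2.4]
finger_gap: 0.284
t: 21.45
tool_pos: [0.5225, -0.2244, 0.1384]
orientation: [0.795, 0.607, 0.0, 0.0]
ft_force: [-2.8, 1.6, 7.7]
finger_gap: 0.282
```

```bash
python3 -m handwheel '{"delta_pos":[[0,0,0.001],[0,0,0.002],[0,0,0.003],[0,0,0.003],[0,0,0.003]],"rot":[[0,0,0],[0,0,0],[0,0,0],[0,0,0],[0,0,0]],"jaw":[255,255,255,255,255]}';python3 -m handwheel '{"delta_pos":[[0,0,0],[0,0,0],[0,0,0],[0,0,0]],"rot":[[0,0,0],[0,0,0],[0,0,0],[0,0,0]],"jaw":[255,255,255,255]}'; python3 look.py pics/c13.png
```

```text
t: 22.08
tool_pos: [0.5225, -0.2244, 0.1376]
orientation: [0.795, 0.607, 0.0, 0.001]
ft_force: [-6.0, 3.5, 13.6]
finger_gap: 0.287
t: 22.58
tool_pos: [0.5226, -0.2244, 0.1376]
orientation: [0.795, 0.607, 0.0, 0.001]
ft_force: [-5.9, 2.4, 14.0]
finger_gap: 0.285
```

View pics/c13.png

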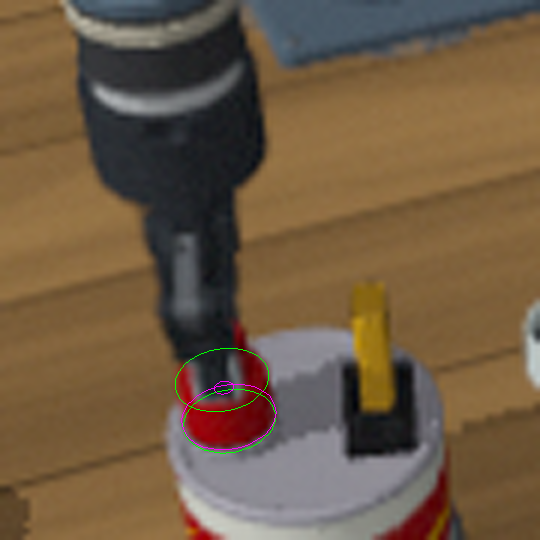

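The cap is seated on the seal and the push is steady at about 14 N. The spreader is still upright and clear of the gripper. One check of the whole scene before handing in.

View pics/full_c13.png

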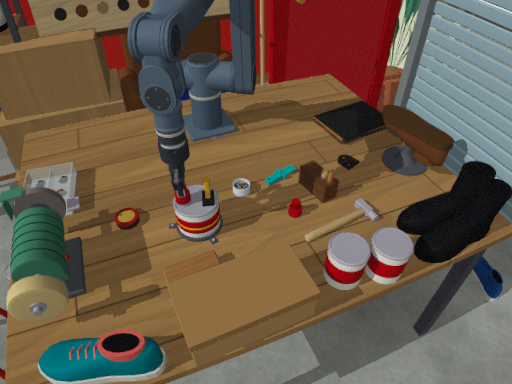

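The polish tin, heel, dish, hammer, brush and awl are where they were, and so is the other cap at (295,208). The only change is the turquoise look-alike, which lies flat at (281,175). Handing in.

```bash
python3 -c "
from workcell import manip
print(manip.sign_off()); s=manip.sense(); print(s['t'],s['ft_force'],s['tool_pos'])"
```

```text
the job is handed in; nothing more can be done
None
the job is handed in; nothing more can be done
```

I handed in the job at about 22.6 s with both parts done; sign-off gives no verdict.

- **Spreader:** I pulled it from the block, slid it into the pot's slot until the shoulder seated (height as predicted, force rising to 5.5 N), and let go. The last pictures show it upright, with nothing touching it.
- **Cap:** I took the right-hand one and pressed it over the spout. The click showed as about 8 N dropping to nothing. I kept pressing onto the seal, and the last check read a steady 14 N push, with the rim estimated at 110–111 mm and the tool within about 1 mm of the estimated spout axis.
- **Bystanders:** polish tin, heel, nail dish, hammer, brush and awl look unmoved in the last scene picture, by eye only. The other cap also still stands where it was.

Checks that disagreed:
- **Turquoise look-alike:** it stood on end at the start but was lying flat by my second pair of pictures, after the first move. The tool stayed at about 0.2 m and above throughout that move, so it probably toppled by itself, but I can't rule out that I nudged it. I left it lying.
- **Cap grip:** as the fingers closed, their tips touched the cap's flange and the tool rose about 4 mm. The cap stayed upright, and I allowed for the offset when pressing.
- **Camera fits:** the two cameras differed by about 1–3 mm (up to about 5 mm for the block). I trusted the top view more, because it matched the tool position when gripping the handle.

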